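Load the display trailer and lift its tongue off the ball

ROBOT

A 6-joint arm with a two-finger parallel gripper is mounted at the origin on the work surface. World frame = base frame: x ahead of the robot, y to its left, z up, the work surface at z = 0. Lengths are in m, angles in rad, forces in N, time in s.
With the tool pointing down it reaches from about 0.325 to 0.9 m from the base axis. Payload 6.1 kg.
Tool frame: the origin (TCP) lies midway between the tips of the shut fingers; the grasp point (between the pads) lies 19 mm behind it (manip.hold_point_z is the distance from the TCP to the grasp point, in m); z points along the fingers, x is the direction in which the jaws open and shut, and the axes are right-handed (so a half turn about z gives the same grasp; the last joint's range is limited). The gripper opens to 85 mm and grips with 20 to 120 N. Pads are 22 mm wide; open, the fingers measure 114 mm over their backs; the gripper's body (76 mm by 85 mm) begins 54 mm behind the grasp point. The pads swing forward as they close: fully open they stand 13 mm farther back than shut.
Start: joints at [1.012, 0.22, 1.526, -0, 1.395, -0.126], TCP at [0.262, 0.567, 0.195] pointing down, gripper open.
Joint ranges: [-2.98, 2.98], [-0.91, 2.08], [0.09, 2.57], [-1.24, 4.39], [0.2, 2.65], [-2.68, 2.68]. Speed limits (rad/s): [2.57, 2.57, 3.01, 3.14, 3.14, 3.14].

INTERFACE

Orientations are given as a unit quaternion [x, y, z, w].
In Python, from bench import monitor, cams, ticket, manip gives the robot as it stands.
- The arm moves only by the shell command python3 -m jog 'ROWS' [FORCE]. ROWS is JSON, a list that holds one entry, the list of rows, each a list of 7 numbers: the finger opening in m, from 0 to 0.0854, then the shift along the world's x, y, z in m, then the turn, a rotation vector about the world's x, y, z in degrees. In form: [[[gripper, dx, dy, dz, rx, ry, rz], ...]]. A call has 1 to 12 rows; each row shifts and turns the commanded pose from where the row before left it; what a row does not reach is not made up. A row lasts 1/10 s, in which the tool goes at most 50 mm and 8.59 degrees, less where a joint would pass 70% of its speed; a pose out of reach is approached as far as the arm can. A call with a gripper value outside its range is refused whole. The fingers move at their own pace and stop on an object; FORCE is the grip in N (left out, the last holds). Time passes only in rows, so rows that do not move let the fingers close. It gives the time, the measured TCP pose, the force and the opening at its end, in the units of the state.
- monitor.get_obs(): the state, without advancing time (a new reading comes with each control period).
- cams.get_image(name): name is "scene" or "top"; returns the picture (420x560x3 uint8, blue, green, red); there is no depth.
- cams.get_calibration(name): a dict with "K" (3x3 intrinsics, pixels), "world_to_cam" (4x4, takes a point from world to camera coordinates). Camera axes: x right, y up, looking along -z (the intrinsics and any distortion apply to the point x, -y, -z); pixel columns grow to the right and rows downward; lengths in m; the calibration is good to about 2 mm. A picture is of the moment at which its call begins. get_calibration takes no time and is no camera call.
- ticket.close_job(): hands the job in, once; it reports no verdict.
The state is a dict: "time_s": time; "q": joint angles; "qvel": joint speeds; "tau": joint torques, N m; "eef_pos": TCP position; "ee_rot": TCP orientation; "force": force on the tool from outside, world axes, zero at the start; "wrist_torque": the same for the moment, N m; "width": finger opening in m.
Only numpy, scipy, OpenCV 4.12 (cv2) and the standard library are available. Lean on these libraries where they do the work, as an engineer would, in place of code of your own. Each camera call takes 0.05 s, during which the arm holds its last target. There are 200 camera calls.

TASK

Finish the single layer of small kraft cartons on the display trailer's deck: lay the two matching cartons from the table flat in the two empty places of the pinwheel, long side across the ends of the two that already lie there, leaving the square hole in the middle. Then unhitch the trailer: pull the latch paddle beside the coupler sideways, away from the coupler and towards the robot, against its spring while the tongue is still down, and lift the tongue with the paddle until the coupler is about 7 cm above the ball. Finish holding it there by the paddle, with nothing else propping it up, and leave the laid cartons and the other things on the table where they are.

Things in the scene. Friction and masses are not known exactly. Their poses are not given: they have to be found in the camera images.
- rig: Fixed pale display board with a small flatbed trailer and a ball dock, one rigid unit; origin on the table under the centre of the square slatted deck, z up. Deck 170 x 170 mm, top 78 mm above the table. The tongue runs from the deck along this frame's -y (roughly the robot's right); the -x side faces the robot. Board 12 mm thick, 210 mm wide (130 mm at the tongue).
- carton_a_mid (a point): Centre (half-way up) of a loose kraft carton on the table, 100 (its x) x 50 (its y) x 45 mm high, 0.11 kg or a bit more or less. One of the two still to be laid; a and b are alike and either may go in either place.
- carton_b_mid (a point): Centre of the other loose carton on the table, same sizes and axes as carton_a.
- carton_c_mid (a point): Centre of a carton of the same size already laid on the deck, its long side along the rig's x, on the tongue side of the deck.
- carton_d_mid (a point): Centre of a carton of the same size already laid on the deck, its long side along the rig's x, on the side of the deck away from the tongue.
- place_far (a point): Where the centre of a laid carton belongs in the empty place away from the robot (rig frame 53, -28, 100.5 mm); axes are the rig's, the carton's long side lies along y. About 6 mm gap to neighbours, which leave a 56 mm square hole at the deck's centre, the room for the inner finger: so grip the carton across its width, 22 mm off its centre towards the rig's +y.
- place_near (a point): The same for the empty place on the robot's side (rig frame -53, 28, 100.5 mm), long side along y; here grip about 22 mm off the carton's centre towards the rig's -y, so that the inner finger comes down in the hole.
- tongue: Grey tongue, hinged to the trailer; origin on the hinge (rig frame 0, -105, 85 mm), whose axis is the rig's x. It points to its own -y and lies level on the ball at the start. It swings up by up to 0.9 rad, weighs about 0.4 kg and falls back when let go. Its body's x, y, z are the rig's when down.
- coupler (a point): Middle of the coupler's socket at the end of the tongue, 180 mm from the hinge; on the ball's centre when the tongue is down. The coupler is a box 46 x 46 mm, its top 25 mm above this point. Axes are the tongue's.
- ball (a point): Centre of the tow ball, 32 mm across, 82 mm above the table, on the dock block; fixed to the rig.
- latch: The latch, carried by the tongue: a pawl under the ball, a thin rod and an upright paddle. It slides along the tongue's -x, 0 to 20 mm, against a spring (about 4 N at rest, 8 N at 15 mm) and springs back when let go. Until it is out by about 8 mm the pawl stops the tongue from rising; 15 mm is a good pull.
- latch_grip (a point): Pinch point high on the upright latch paddle, robot's side of the coupler: at rest 62 mm from the coupler's middle along the tongue's -x and 26 mm higher; moves with the latch. Paddle 10 mm thick (x), 26 mm wide (y), top edge 17 mm above this point; 34 mm free to the coupler, rod 38 mm below. Pinched across its thickness from above it can turn between the fingers as the tongue swings up.
- carton_a: Same carton as carton_a_mid; origin at the centre of its underside.
- carton_b: Same carton as carton_b_mid; origin at the centre of its underside.
- carton_c: Same carton as carton_c_mid; origin at the centre of its underside.
- carton_d: Same carton as carton_d_mid; origin at the centre of its underside.
- bottle: bystander, to be left where it is: clear water bottle, 72 mm across, 230 mm high, origin under its centre
- phone: bystander, to be left where it is: black phone 75 x 155 x 9 mm lying flat, origin under its centre
- pliers: bystander, to be left where it is: small pliers lying along their x, 145 x 48 x 12 mm, origin near their middle
- giftbox: bystander, to be left where it is: square kraft box 70 x 70 x 35 mm, not one of the cartons, origin under its centre
- paintpot: bystander, to be left where it is: paint pot 32 mm across, 42 mm high, origin under its centre
- taperoll: bystander, to be left where it is: tape ring 64 mm across, 20 mm high, origin under its centre
- beadcup: bystander, to be left where it is: clear cup 70 mm across, 70 mm high, origin under its centre
Things that resemble listed ones, but are neither listed nor needed, are in the scene too. Leave any black or green look-alike of the carton_d alone.

How it is judged:
By the outcome, as a careful person would: the job done as asked, in the order asked, and still so for the second after the job is handed in, while the arm keeps its last pose, push and grip.
It also fails if it takes over 64 s, if anything falls off the work surface, if the arm or the gripper's body presses on something with over 40 N, if the wrist force passes 120 N, or if a joint passes its speed limit or range.

## Working session

There is one attempt and no reset: what is moved stays moved. The work goes in short steps, Python scripts to look and compute and a shell command to move; the robot and the scene stay as the last step left them, time stands still between calls to the robot, and variables do not carry over. Pictures are saved under pics/ and viewed, about 8 in all and at most 12, crops included, and the job is handed in when it is done.

```bash
mkdir -p pics; ls
python3 - <<'E'
from bench import monitor,cams,manip
import cv2
for n in("scene","top"):
    im=cams.get_image(n); cv2.imwrite(f"pics/{n}0.png",im)
    c=cams.get_calibration(n); print(n,c)
    cv2.imwrite(f"pics/{n}0b.png",cv2.resize(im,(800,600),interpolation=cv2.INTER_CUBIC))
print(monitor.get_obs()); print(manip.hold_point_z)
E
```

```text
pics
scene {'K': array([[485.19645599,   0.        , 286.08808491],
       [  0.        , 485.19645599, 206.56073825],
       [  0.        ,   0.        ,   1.        ]]), 'world_to_cam': array([[-3.48237087e-01,  9.37406491e-01, -4.58109400e-05,
         1.81465267e-01],
       [-6.88853073e-01, -2.55868846e-01,  6.78242270e-01,
         2.87414609e-01],
       [ 6.35776985e-01,  2.36220670e-01,  7.34838364e-01,
        -1.71069151e+00],
       [ 0.00000000e+00,  0.00000000e+00,  0.00000000e+00,
         1.00000000e+00]])}
top {'K': array([[446.12625148,   0.        , 284.96235488],
       [  0.        , 446.12625148, 206.40231677],
       [  0.        ,   0.        ,   1.        ]]), 'world_to_cam': array([[-0.02297629, -0.9997349 ,  0.00148951, -0.00366365],
       [ 0.98031459, -0.02223766,  0.19618558, -0.5328619 ],
       [-0.19610045,  0.0059678 ,  0.98056565, -1.27090518],
       [ 0.        ,  0.        ,  0.        ,  1.        ]])}
{'time_s': 0.1, 'q': array([ 1.01190221e+00,  2.21173691e-01,  1.52748618e+00, -2.72365318e-05,
        1.39473983e+00, -1.26083598e-01]), 'qvel': array([-0.00015998, -0.00392337, -0.00193512, -0.00017901,  0.00017258,
        0.00030625]), 'tau': array([ 1.70327083e-03, -4.98241031e+01, -3.90547514e+01, -1.18912276e-04,
        5.72527904e-03,  6.52079478e-06]), 'eef_pos': array([0.26181164, 0.56683753, 0.19389792]), 'ee_rot': array([ 8.42442373e-01,  5.38785702e-01, -8.10596815e-04,  3.99335368e-04]), 'force': array([ 0.02760073, -0.40755337, -0.4535901 ]), 'wrist_torque': array([ 0.05100177,  0.01511485, -0.00636642]), 'width': 0.0852087689737243}
0.0187
```

View pics/scene0b.png

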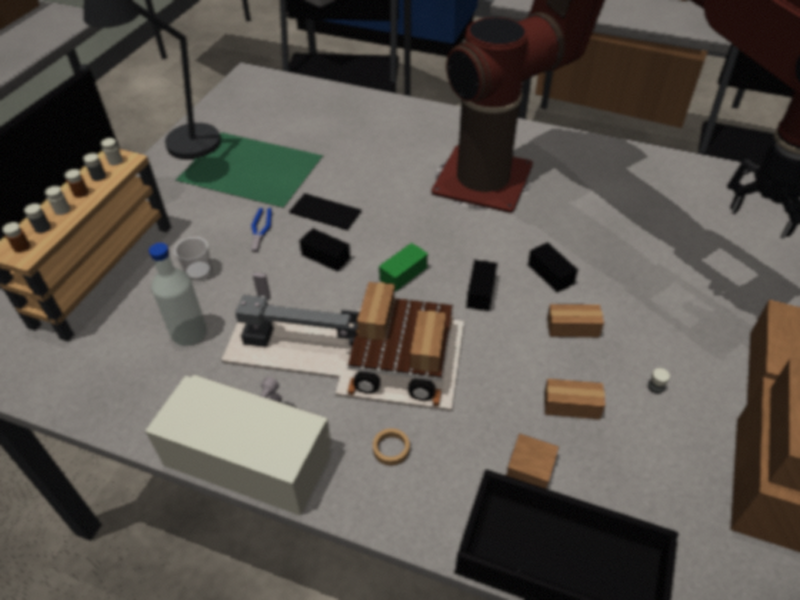

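View pics/top0b.png

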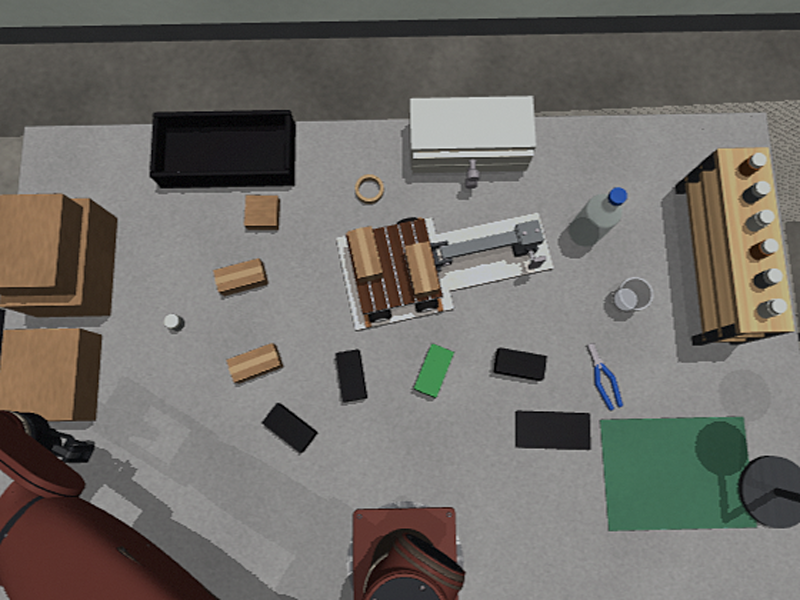

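The top view (800x600) shows kraft candidates at (240,276) and (255,363), which are 2:1 cartons. (261,211) is the square gift box, (364,252) and (421,270) are the laid cartons, and the black and green blocks are look-alikes. I'll take the two 2:1 kraft ones and confirm in a crop.

```bash
cat > h.py <<'E'
import numpy as np,cv2
from bench import cams,monitor
from scipy.spatial.transform import Rotation as R
def cal(n):
    c=cams.get_calibration(n);return c["K"],c["world_to_cam"]
def ray(n,u,v):
    K,T=cal(n);d=np.linalg.inv(K)@[u,v,1];d=np.array([d[0],-d[1],-d[2]])
    return -T[:3,:3].T@T[:3,3],T[:3,:3].T@d
def plane(n,u,v,z):
    o,d=ray(n,u,v);return o+d*(z-o[2])/d[2]
def proj(n,p):
    K,T=cal(n);c=T[:3,:3]@np.asarray(p)+T[:3,3];q=K@[c[0],-c[1],-c[2]];return q[:2]/q[2]
def tri(a,b):
    (o1,d1),(o2,d2)=ray("top",*a),ray("scene",*b);d1/=np.linalg.norm(d1);d2/=np.linalg.norm(d2)
    s=np.linalg.lstsq(np.c_[d1,-d2],o2-o1,rcond=None)[0]
    p,q=o1+s[0]*d1,o2+s[1]*d2;return (p+q)/2,np.linalg.norm(p-q)
E
python3 - <<'E'
from h import *
im=cv2.imread("pics/top0.png")
print(-cal("top")[1][:3,:3].T@cal("top")[1][:3,3])
hsv=cv2.cvtColor(im,cv2.COLOR_BGR2HSV)
m=cv2.inRange(hsv,(8,70,110),(22,255,255))
cs,_=cv2.findContours(m,0,1)
for c in cs:
    a=cv2.contourArea(c)
    if 150<a<2500: print(a,cv2.minAreaRect(c))
a=cv2.resize(im[170:275,145:215],None,fx=5,fy=5,interpolation=cv2.INTER_NEAREST)
b=cv2.resize(im[145:235,232:392],None,fx=5,fy=5,interpolation=cv2.INTER_NEAREST)
cv2.imwrite("pics/c1.png",np.hstack([a[:450],b])[:, :] if 0 else b)
cv2.imwrite("pics/c2.png",a)
E
```

```text
[ 0.27306304 -0.00792777  1.35075124]
528.0 ((176.82876586914062, 253.376708984375), (16.5028018951416, 34.995304107666016), 69.44395446777344)
479.5 ((166.86929321289062, 192.13485717773438), (15.653003692626953, 33.81822204589844), 75.0685806274414)
558.5 ((295.0043029785156, 186.61802673339844), (34.650428771972656, 17.973752975463867), 76.60750579833984)
553.5 ((254.87916564941406, 175.8683624267578), (33.73072814941406, 17.906986236572266), 77.19573211669922)
302.0 ((45.48370361328125, 186.62413024902344), (45.841121673583984, 96.29547119140625), 34.04593276977539)
424.0 ((182.5, 147.0), (20.0, 23.0), 90.0)
701.5 ((491.529052734375, 179.49659729003906), (103.11239624023438, 8.06204605102539), 83.2901611328125)
266.0 ((258.0, 131.0), (18.384775161743164, 18.384775161743164), 45.0)
820.5 ((502.4819030761719, 173.12583923339844), (108.28838348388672, 8.887432098388672), 82.95423126220703)
```

View pics/c1.png

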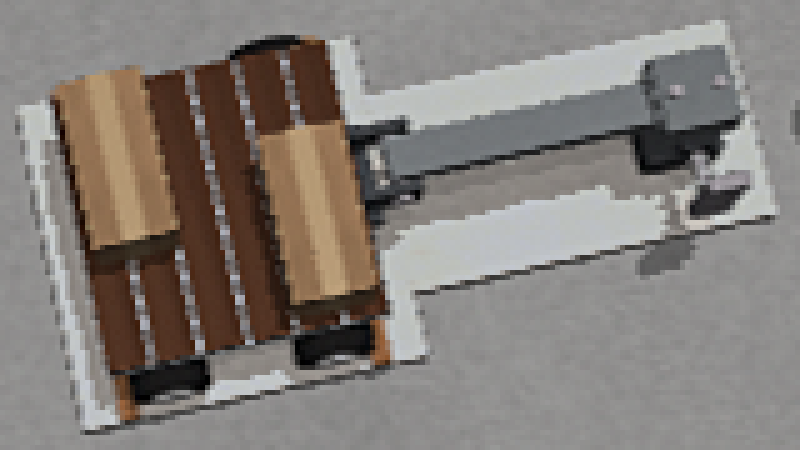

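View pics/c2.png

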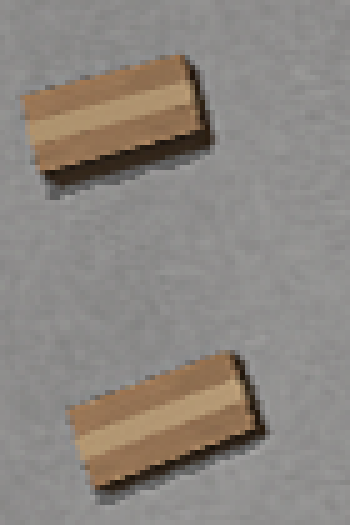

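The crops show cartons a (crop 115,110) and b (crop 165,420): 2:1, kraft with the pale tape stripe, the same as the laid pair. The rig tongue points right-up, and the paddle is near crop (718,190).

Run:
```python
from h import *
def rects(n,lo,hi,roi,z,amin=150):
    im=cv2.imread(f"pics/{n}0.png");hsv=cv2.cvtColor(im,cv2.COLOR_BGR2HSV)
    m=cv2.inRange(hsv,lo,hi);k=np.zeros_like(m);x0,y0,x1,y1=roi;k[y0:y1,x0:x1]=m[y0:y1,x0:x1]
    for c in cv2.findContours(k,0,1)[0]:
        if cv2.contourArea(c)<amin: continue
        P=np.array([plane(n,*p[0],z)[:2] for p in c],np.float32)*1000
        r=cv2.minAreaRect(P); M=cv2.moments(P.reshape(-1,1,2)); cen=np.array([M['m10'],M['m01']])/M['m00']
        box=cv2.boxPoints(r);e=[box[1]-box[0],box[2]-box[1]];e=max(e,key=np.linalg.norm)
        print(n,"rect c",np.round(r[0],1),"centroid",np.round(cen,1),"size",np.round(r[1],1),"long ang",round(np.degrees(np.arctan2(e[1],e[0]))%180,1))
K=((8,70,110),(22,255,255))
print("A");rects("top",*K,(145,170,192,210),45)if 0 else rects("top",*K,(145,170,192,210),.045)
print("B");rects("top",*K,(145,230,205,275),.045)
print("D");rects("top",*K,(235,145,273,205),.123)
print("C");rects("top",*K,(278,150,315,215),.123)
print("gift/tape/pot");rects("top",*K,(165,130,200,165),.035)
im=cv2.imread("pics/top0.png");h=cv2.cvtColor(im,cv2.COLOR_BGR2HSV)
# coupler top face, grey
for p in [(645,52),(728,43),(745,122),(655,140)]:
    print("coupler corner",np.round(plane("top",232+p[0]/5,145+p[1]/5,.107)*1000,1))
for nm,p in dict(tr=(725,22),br=(777,213),bl=(85,432),blt=(20,105),n1=(430,360)).items(): print("board",nm,np.round(plane("top",232+p[0]/5-.4,145+p[1]/5-.4,.012)*1000,1))
s=cv2.imread("pics/scene0.png")
a=cv2.resize(s[170:300,150:340],None,fx=4,fy=4,interpolation=cv2.INTER_NEAREST)
cv2.imwrite("pics/s1.png",a)
```

```text
A
top rect c [586.1 337.4] centroid [586.  337.8] size [48.8 99.9] long ang 104.2
B
top rect c [401.5 303.2] centroid [401.6 303.2] size [ 49.  100.2] long ang 109.5
D
top rect c [609.5  68.3] centroid [609.2  68.2] size [99.4 50.8] long ang 12.0
C
top rect c [575.5 -45.2] centroid [574.8 -45.3] size [100.5  50.9] long ang 11.3
gift/tape/pot
top rect c [730.6 296.8] centroid [730.6 297.5] size [69.9 64.7] long ang 88.7
coupler corner [ 668.1 -240.2  107. ]
coupler corner [ 672.5 -288.9  107. ]
coupler corner [ 624.6 -295.7  107. ]
coupler corner [ 615. -243.  107.]
board tr [ 718.2 -308.2   12. ]
board br [ 594.1 -332.5   12. ]
board bl [467.4  95.7  12. ]
board blt [673.9 134.8  12. ]
board n1 [ 506.9 -114.8   12. ]
```

View pics/s1.png

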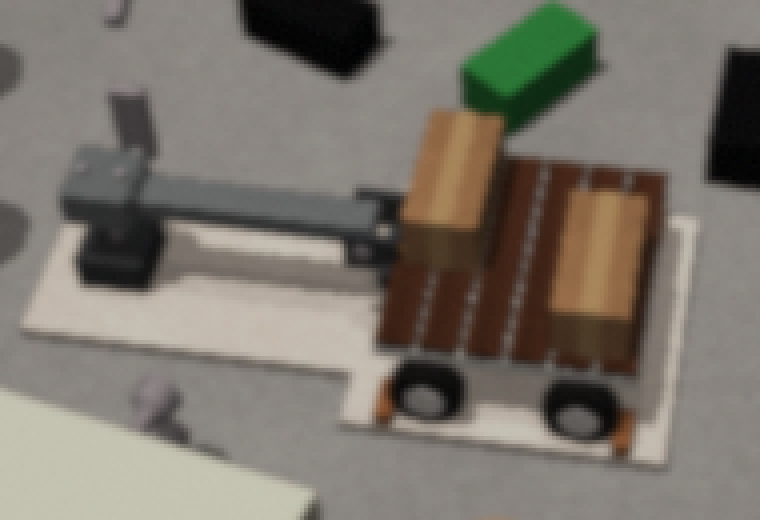

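```bash
python3 -m jog '[[[0.0854,0.032,-0.021,0,0,0,-5.1],[0.0854,0.032,-0.021,0,0,0,-5.1],[0.0854,0.032,-0.021,0,0,0,-5.1],[0.0854,0.032,-0.021,0,0,0,-5.1],[0.0854,0.032,-0.021,0,0,0,-5.1],[0.0854,0.032,-0.021,0,0,0,-5.1],[0.0854,0.032,-0.021,0,0,0,-5.1],[0.0854,0.032,-0.021,0,0,0,-5.1],[0.0854,0.032,-0.021,0,0,0,-5.1],[0.0854,0.030,-0.019,0,0,0,-5.1],[0.0854,0,0,0,0,0,0]]]' 40
cat > st.py <<'E'
from h import *
o=monitor.get_obs();r=R.from_quat(o["ee_rot"]).as_matrix()
print("t",round(o["time_s"],2),"p",np.round(o["eef_pos"]*1000,1),"yaw",round(np.degrees(np.arctan2(r[1,0],r[0,0])),2),"z",np.round(r[:,2],3),"F",np.round(o["force"],1),"w",round(o["width"]*1000,1),"q",np.round(o["q"],2))
E
python3 st.py
```

```text
time_s: 1.2
eef_pos: [0.5834, 0.3557, 0.1938]
ee_rot: [0.993, 0.12, 0.0, 0.001]
force: [-0.8, 0.0, 0.4]
width: 0.0854
t 1.2 p [583.4 355.7 193.8] yaw 13.81 z [ 0.    -0.002 -1.   ] F [-0.8  0.   0.4] w 85.4 q [ 0.43  0.36  1.36 -0.    1.42  0.19]
```

```bash
python3 -m jog '[[[0.0854,-0.003,0.003,-0.04,0,0,0.4],[0.0854,0,0,-0.04,0,0,0],[0.0854,0,0,-0.04,0,0,0],[0.0854,0,0,-0.04,0,0,0],[0.0854,0,0,-0.028,0,0,0],[0.0854,0,0,0,0,0,0],[0.03,0,0,0,0,0,0],[0.03,0,0,0,0,0,0],[0.03,0,0,0,0,0,0],[0.03,0,0,0,0,0,0],[0.03,0,0,0,0,0,0]]]' 45; python3 st.py
```

```text
time_s: 2.3
eef_pos: [0.5778, 0.3627, 0.0082]
ee_rot: [0.992, 0.127, 0.001, -0.0]
force: [0.1, -0.1, 7.4]
width: 0.0299
t 2.3 p [577.8 362.7   8.2] yaw 14.6 z [ 0.002  0.001 -1.   ] F [ 0.1 -0.1  7.4] w 29.9 q [ 0.45  0.53  1.5  -0.    1.11  0.19]
```

The width is 30 mm where the carton should stop it at 50, so I'll look.

```bash
python3 - <<'E'
from h import *
t=cams.get_image("top");s=cams.get_image("scene");cv2.imwrite("pics/t2.png",t);cv2.imwrite("pics/s2.png",s)
a=cv2.resize(t[120:280,100:240],(490,560),interpolation=cv2.INTER_CUBIC)
u=np.round(proj("scene",[.58,.35,.03])).astype(int);print(u)
b=cv2.resize(s[max(u[1]-80,0):u[1]+80,u[0]-45:u[0]+44],(310,560),interpolation=cv2.INTER_CUBIC)
cv2.imwrite("pics/v2.png",np.hstack([a,b]))
E
python3 st.py
```

```text
[407 278]
t 2.4 p [577.9 362.7   8.3] yaw 14.6 z [ 0.002  0.001 -1.   ] F [0.1 0.3 5.1] w 30.0 q [0.45 0.53 1.5  0.   1.11 0.19]
```

View pics/v2.png

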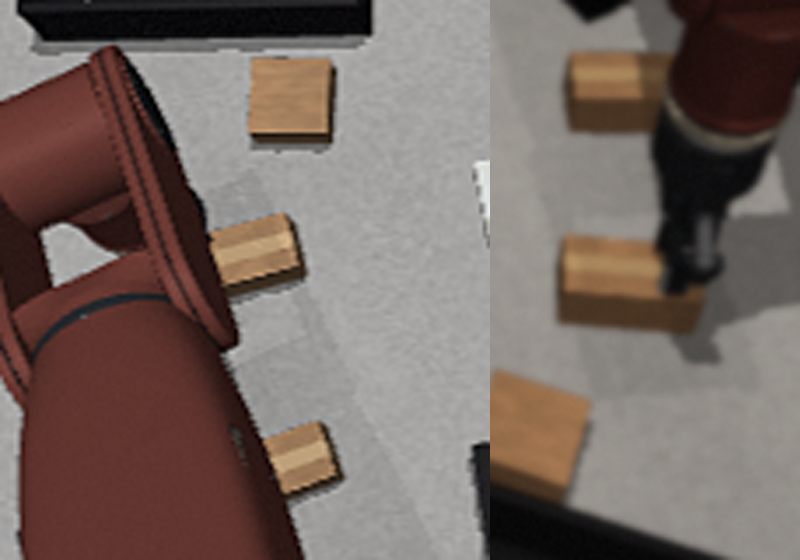

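Run:
```python
from h import *
s=cv2.imread("pics/s2.png");p=monitor.get_obs()["eef_pos"]
x0,y0=370,215
b=cv2.resize(s[y0:y0+100,x0:x0+110],None,fx=6,fy=6,interpolation=cv2.INTER_CUBIC)
for z,c in((0,(0,0,255)),(.04,(0,255,0)),(.1,(255,0,0))):
    u=(proj("scene",p+[0,0,z])-[x0,y0])*6;print(z,u);cv2.circle(b,tuple(int(i) for i in u),4,c,-1)
cv2.imwrite("pics/v3.png",b)
```

```text
0 [241.42741557 409.67334416]
0.04 [259.33881732 356.11944744]
0.1 [287.88185242 270.77767597]
```

View pics/v3.png

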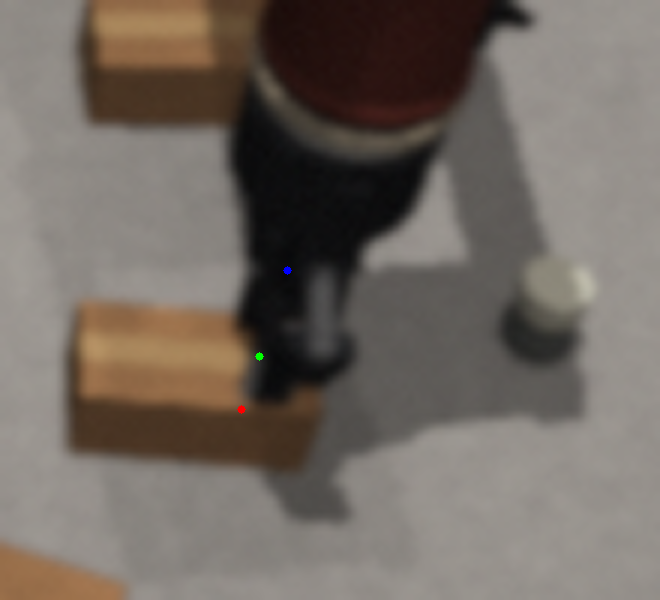

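Run:
```python
from h import *
p0=np.array([.262,.567,.195]);a=np.radians(65.2)
for n,d in (("tcp",[0,0,0]),("+x",[np.cos(a)*.05,np.sin(a)*.05,.013]),("-x",[-np.cos(a)*.05,-np.sin(a)*.05,.013]),("+y",[-np.sin(a)*.05,np.cos(a)*.05,.013]),("-y",[np.sin(a)*.05,-np.cos(a)*.05,.013])):
    print(n,proj("scene",p0+d)/.7,proj("top",p0+d)/.7)
# carton A outline from scene: front-bottom corners in s2 crop (x0=370,y0=215,/6)
for q in((72,452),(305,468)): print("bottom",plane("scene",370+q[0]/6,215+q[1]/6,0)*1000)
for q in((78,302),(72,395),(325,400)): print("top",plane("scene",370+q[0]/6,215+q[1]/6,.045)*1000)
print("tip@45",plane("scene",370+265/6,215+400/6,.045)*1000)
```

```text
tcp [748.85613365 243.59484789] [ 81.42066246 436.36032602]
+x [777.93395793 251.88295415] [ 52.71564023 424.89677212]
-x [725.94126859 225.31131492] [102.87379401 448.22411955]
+y [764.23271033 225.38989146] [ 63.53804721 463.58721171]
-y [738.15195875 251.79804356] [ 91.6509659  409.88801688]
bottom [618.61241101 299.13155881   0.        ]
bottom [591.89912325 394.04383561   0.        ]
top [574.55590562 285.13515037  45.        ]
top [622.1179649  293.28413806  45.        ]
top [587.90865151 392.50267585  45.        ]
tip@45 [596.60035904 369.10358381  45.        ]
```

Carton A hasn't moved and the fingertips rest on its top, so the tips are about 37 mm higher than the reported TCP. I'll open, lift and measure the fingertips in both views.

```bash
python3 -m jog '[[[0.0854,0,0,0.03,0,0,0],[0.0854,0.01,-0.04,0.03,0,0,0],[0.0854,0.01,-0.04,0.0,0,0,0],[0.0854,0,-0.04,0.0,0,0,0],[0.0854,0,-0.04,0,0,0,0],[0.0854,0,-0.04,0,0,0,0],[0.0,0,0,0,0,0,0],[0.0,0,0,0,0,0,0],[0.0,0,0,0,0,0,0],[0.0,0,0,0,0,0,0]]]' 45; python3 st.py
python3 - <<'E'
from h import *
t=cams.get_image("top");s=cams.get_image("scene");cv2.imwrite("pics/t4.png",t);cv2.imwrite("pics/s4.png",s)
p=monitor.get_obs()["eef_pos"];out=[]
for n,im in(("top",t),("scene",s)):
    u=proj(n,p);c=np.round(u).astype(int);print(n,u)
    x0,y0=c[0]-40,c[1]-60;print(x0,y0)
    b=cv2.resize(im[y0:y0+100,x0:x0+80],None,fx=5,fy=5,interpolation=cv2.INTER_CUBIC)
    cv2.circle(b,tuple(int(i) for i in (u-[x0,y0])*5+2),3,(0,0,255),-1);out.append(b)
cv2.imwrite("pics/v4.png",np.hstack(out))
E
```

```text
time_s: 3.4
eef_pos: [0.5968, 0.1644, 0.0663]
ee_rot: [0.992, 0.128, 0.0, -0.0]
force: [0.9, -0.2, 0.6]
width: 0.0281
t 3.4 p [596.8 164.4  66.3] yaw 14.69 z [ 0.  0. -1.] F [ 0.9 -0.2  0.6] w 28.1 q [ 0.14  0.33  1.65  0.    1.16 -0.12]
top [223.68920505 185.65204183]
184 126
scene [335.90270546 253.69132235]
296 194
```

View pics/v4.png

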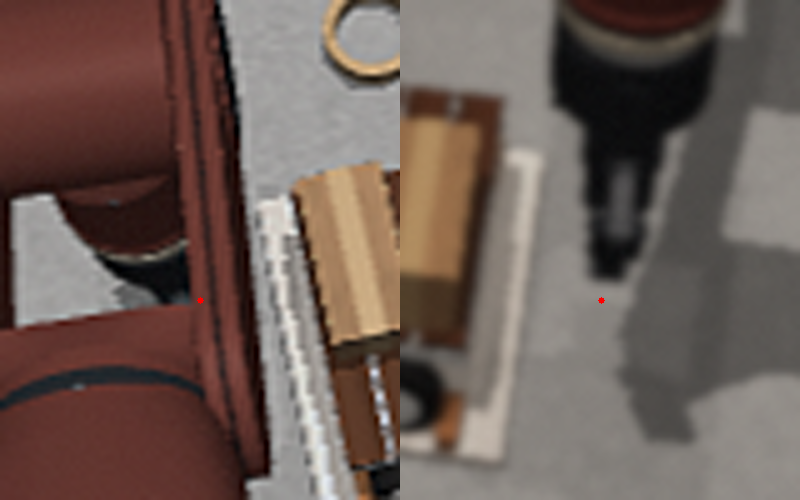

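```bash
python3 - <<'E'
from h import *
p=np.array([.5968,.1644,.0663])
for k in(0,.014,.022):
  q=p+k*np.array([.967,.254,0])
  for dz in(0,.02,.035,.05): print(k,dz,np.round(proj("scene",q+[0,0,dz]),1),end=" | ")
  print()
E
python3 -m jog '[[[0.0,0,0.01,-0.02,0,0,0],[0.0,0,0.01,-0.02,0,0,0],[0.0,0,0,-0.005,0,0,0],[0.0,0,0,-0.005,0,0,0],[0,0,0,0,0,0,0]]]'; python3 st.py
```

```text
0 0 [335.9 253.7] | 0 0.02 [336.5 248.9] | 0 0.035 [337.  245.2] | 0 0.05 [337.4 241.5] | 
0.014 0 [335.8 258.1] | 0.014 0.02 [336.4 253.3] | 0.014 0.035 [336.8 249.6] | 0.014 0.05 [337.3 245.9] | 
0.022 0 [335.7 260.6] | 0.022 0.02 [336.3 255.8] | 0.022 0.035 [336.7 252.2] | 0.022 0.05 [337.2 248.5] | 
time_s: 4.0
eef_pos: [0.5968, 0.1831, 0.0161]
ee_rot: [0.992, 0.127, -0.0, 0.0]
force: [-0.3, 0.3, 0.4]
width: 0.0001
t 4.0 p [596.8 183.1  16.1] yaw 14.62 z [-0.001 -0.    -1.   ] F [-0.3  0.3  0.4] w 0.1 q [ 0.17  0.4   1.66 -0.    1.08 -0.08]
```

```bash
python3 -m jog '[[[0.0,0,0,-0.005,0,0,0],[0.0,0,0,-0.005,0,0,0],[0,0,0,-0.003,0,0,0],[0,0,0,0,0,0,0]]]'; python3 st.py;  python3 - <<'E'
from h import *
s=cams.get_image("scene");cv2.imwrite("pics/s5.png",s)
u=proj("scene",[.5968,.1831,.003]);x0,y0=np.round(u).astype(int)-[40,80];print(u)
b=cv2.resize(s[y0:y0+110,x0:x0+80],None,fx=5,fy=5,interpolation=cv2.INTER_CUBIC)
cv2.circle(b,tuple(int(i) for i in (u-[x0,y0])*5+2),3,(0,0,255),-1)
cv2.imwrite("pics/v5.png",b)
E
```

```text
time_s: 4.4
eef_pos: [0.5965, 0.1829, 0.0028]
ee_rot: [0.992, 0.127, -0.0, 0.0]
force: [-0.3, -0.5, 0.2]
width: -0.0003
t 4.4 p [596.5 182.9   2.8] yaw 14.59 z [-0.001 -0.    -1.   ] F [-0.3 -0.5  0.2] w -0.3 q [ 0.17  0.42  1.66 -0.    1.06 -0.08]
[340.90796122 270.14695794]
```

View pics/v5.png

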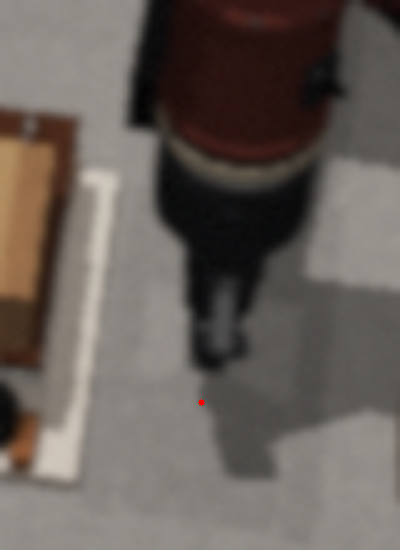

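The shut tips still hover about 30 mm above the table at reported z = 3 mm, so the reading is biased. I'll probe down to touch and calibrate it.

```bash
for i in 1 2; do :; done; python3 -m jog '[[[0.0,0,0,-0.006,0,0,0],[0.0,0,0,-0.006,0,0,0],[0,0,0,-0.005,0,0,0],[0,0,0,0,0,0,0]]]'|sed -n '2p;4p'; python3 -m jog '[[[0.0,0,0,-0.003,0,0,0],[0,0,0,0,0,0,0]]]'|sed -n '2p;4p'
```

```text
eef_pos: [0.5959, 0.1829, -0.0151]
force: [0.2, 0.3, 0.1]
eef_pos: [0.5967, 0.1831, -0.0171]
force: [0.3, 0.2, -0.2]
```

```bash
for i in 1; do python3 -m jog '[[[0.0,0,0,-0.003,0,0,0],[0.0,0,0,-0.003,0,0,0],[0,0,0,0,0,0,0]]]'|sed -n '2p;4p'; done;  python3 -m jog '[[[0.0,0,0,-0.003,0,0,0],[0,0,0,0,0,0,0]]]'|sed -n '2p;4p'
```

```text
eef_pos: [0.5965, 0.1831, -0.0233]
force: [-0.6, -0.2, 1.0]
eef_pos: [0.5966, 0.1831, -0.0261]
force: [-0.2, -0.2, 0.8]
```

```bash
python3 -m jog '[[[0.0,0,0,-0.002,0,0,0],[0,0,0,0,0,0,0]]]'|sed -n '2p;4p';  python3 -m jog '[[[0.0,0,0,-0.002,0,0,0],[0,0,0,0,0,0,0]]]'|sed -n '2p;4p'
```

```text
eef_pos: [0.5968, 0.1831, -0.0279]
force: [-0.1, -1.4, -0.4]
eef_pos: [0.5967, 0.1831, -0.0299]
force: [-0.0, -0.6, -0.1]
```

```bash
python3 -m jog '[[[0.0,0,0,-0.002,0,0,0],[0,0,0,0,0,0,0]]]'|sed -n '2p;4p';  python3 -m jog '[[[0.0,0,0,-0.002,0,0,0],[0,0,0,0,0,0,0]]]'|sed -n '2p;4p'; python3 -m jog '[[[0.0,0,0,-0.0015,0,0,0],[0,0,0,0,0,0,0]]]'|sed -n '2p;4p'
```

```text
eef_pos: [0.5967, 0.1831, -0.032]
force: [-0.5, -0.0, -0.7]
eef_pos: [0.5967, 0.1831, -0.034]
force: [0.0, -0.3, 0.7]
eef_pos: [0.5968, 0.1831, -0.0354]
force: [0.3, -0.1, -0.0]
```

```bash
python3 -m jog '[[[0.0,0,0,-0.002,0,0,0],[0,0,0,0,0,0,0]]]'|sed -n '2p;4p';  python3 -m jog '[[[0.0,0,0,-0.002,0,0,0],[0,0,0,0,0,0,0]]]'|sed -n '2p;4p'
```

```text
eef_pos: [0.5973, 0.1832, -0.0363]
force: [-2.2, -0.3, 5.4]
eef_pos: [0.5973, 0.1832, -0.0364]
force: [-8.6, -2.7, 20.1]
```

```bash
python3 -m jog '[[[0.0,0,0,-0.002,0,0,0],[0,0,0,0,0,0,0]]]'|sed -n '2p;4p'
python3 - <<'E'
from h import *
s=cams.get_image("scene");cv2.imwrite("pics/s6.png",s)
u=proj("scene",[.5968,.1831,0]);x0,y0=np.round(u).astype(int)-[40,80];print(u)
b=s[y0:y0+110,x0:x0+80]
g=cv2.cvtColor(b,cv2.COLOR_BGR2GRAY)
print(g[56:96:2,24:60:2])
E
```

```text
eef_pos: [0.5974, 0.1832, -0.0365]
force: [-15.8, -3.5, 32.6]
[340.81418495 270.80461348]
[[135 132 133 132 102  46  15  10  12  13  12  13  11  12  10  12  28  73]
 [133 132 133 143 140 111  40  15  13  14  12  13  13  13  16  33  60  74]
 [132 131 135 143 144 132  56  14  13  13  13  13  12  23  55  73  80  80]
 [133 134 136 142 145 132  56  11  15  14  12  13  15  32  80  90  89  87]
 [134 133 137 144 146 132  58  12  16  26  30  19  15  40  82  91  90  88]
 [132 130 136 143 143 133  60  13  19  42  49  29  24  65  86  88  87  87]
 [133 132 138 142 144 134  60  13  23  60  61  26  29  75  86  88  89  87]
 [131 135 143 143 144 137  83  19  28  69  66  29  44  81  87  89  90  86]
 [135 138 142 141 141 136  90  27  38  72  65  44  76  88  88  88  87  85]
 [130 133 133 134 130 129  96  46  56  74  68  62  78  88  89  89  88  84]
 [130 130 129 130 128 125  83  31  49  74  65  40  64  82  86  86  88  83]
 [133 132 132 132 134 128  84  28  40  64  55  35  59  76  78  80  81  80]
 [134 137 131 131 133 130  99  37  22  31  47  47  68  78  77  76  77  78]
 [134 134 131 130 131 131 121  82  52  53  73  77  75  75  76  75  75  79]
 [133 132 132 130 130 131 130 114  82  74  77  76  76  77  78  76  78  79]
 [132 130 133 132 129 131 130 109  80  77  77  76  75  76  82  89  95 106]
 [133 131 132 131 132 132 129 118  85  78  78  77  75  77  93 122 129 129]
 [134 132 132 131 131 132 132 130 103  77  77  75  75  91 120 133 138 133]
 [133 132 130 130 129 128 132 132 115  82  76  74  74  84 119 133 137 133]
 [139 132 131 133 128 127 127 129 117  84  76  77  76  78 105 131 131 131]]
```

Touch at reported z = -36 mm, so true z = reported + 36 mm, and xy agrees with the camera. I'll redo grasp A with the corrected height.

```bash
python3 -m jog '[[[0.0854,0,0,0.045,0,0,0],[0.0854,0,0,0.045,0,0,0],[0.0854,-0.004,0.044,0,0,0,0],[0.0854,-0.004,0.044,0,0,0,0],[0.0854,-0.004,0.044,0,0,0,0],[0.0854,-0.004,0.044,0,0,0,0],[0.0854,0,0,0,0,0,0],[0.0854,0,0,0,0,0,0]]]' 45; python3 st.py
```

```text
time_s: 8.0
eef_pos: [0.5803, 0.36, 0.0485]
ee_rot: [0.992, 0.128, -0.0, 0.0]
force: [-0.0, -0.7, -0.0]
width: 0.0853
t 8.0 p [580.3 360.   48.5] yaw 14.74 z [-0.    -0.001 -1.   ] F [-0.  -0.7 -0. ] w 85.3 q [ 0.44  0.48  1.48 -0.    1.18  0.18]
```

```bash
python3 -m jog '[[[0.0854,0.001,0,-0.04,0,0,0],[0.0854,0,0,-0.038,0,0,0],[0.0854,0,0,0,0,0,0],[0.03,0,0,0,0,0,0],[0.03,0,0,0,0,0,0],[0.03,0,0,0,0,0,0],[0.03,0,0,0,0,0,0],[0.03,0,0,0,0,0,0]]]' 45; python3 st.py
```

```text
time_s: 8.8
eef_pos: [0.5844, 0.3599, -0.0258]
ee_rot: [0.992, 0.127, 0.003, -0.001]
force: [0.4, -0.8, 7.0]
width: 0.0497
t 8.8 p [584.4 359.9 -25.8] yaw 14.6 z [ 0.005  0.002 -1.   ] F [ 0.4 -0.8  7. ] w 49.7 q [ 0.44  0.58  1.49 -0.    1.06  0.18]
```

```bash
python3 -m jog '[[[0.03,0,0,0.03,0,0,0],[0.03,0,0,0.045,0,0,0],[0.03,0,0,0.045,0,0,0],[0.03,0,0,0.04,0,0,-0.5],[0.03,0.007,-0.038,0,0,0,-0.5],[0.03,0.007,-0.038,0,0,0,-0.5],[0.03,0.007,-0.038,0,0,0,-0.5],[0.03,0.007,-0.038,0,0,0,-0.5],[0.03,0.007,-0.038,0,0,0,-0.5],[0.03,0.007,-0.038,0,0,0,-0.5],[0.03,0.007,-0.038,0,0,0,-0.5],[0.03,0.007,-0.038,0,0,0,0]]]' 45; python3 st.py
python3 -m jog '[[[0.03,0.005,-0.04,0,0,0,0],[0.03,0,0,0,0,0,0],[0.03,0,0,0,0,0,0]]]'; python3 st.py
```

```text
time_s: 10.0
eef_pos: [0.6383, 0.0536, 0.1319]
ee_rot: [0.996, 0.092, 0.001, 0.0]
force: [1.3, -0.4, -0.2]
width: 0.05
t 10.0 p [638.3  53.6 131.9] yaw 10.6 z [ 0.002 -0.    -1.   ] F [ 1.3 -0.4 -0.2] w 50.0 q [-0.04  0.3   1.55  0.    1.29 -0.22]
time_s: 10.3
eef_pos: [0.6431, 0.0142, 0.1315]
ee_rot: [0.996, 0.091, 0.0, -0.0]
force: [-0.3, 0.5, -2.1]
width: 0.0496
t 10.3 p [643.1  14.2 131.5] yaw 10.47 z [ 0.001  0.    -1.   ] F [-0.3  0.5 -2.1] w 49.6 q [-0.1   0.31  1.54  0.    1.29 -0.28]
```

```bash
python3 -m jog '[[[0.03,0.002,0.0015,-0.03,0,0,0.6],[0.03,0,0,-0.025,0,0,0],[0.03,0,0,-0.015,0,0,0],[0.03,0,0,-0.004,0,0,0],[0.03,0,0,0,0,0,0]]]' 45; python3 st.py
```

```text
time_s: 10.8
eef_pos: [0.6446, 0.0175, 0.0566]
ee_rot: [0.995, 0.098, -0.0, -0.0]
force: [-0.2, -0.2, -1.2]
width: 0.0498
t 10.8 p [644.6  17.5  56.6] yaw 11.26 z [-0.001  0.    -1.   ] F [-0.2 -0.2 -1.2] w 49.8 q [-0.1   0.39  1.58  0.    1.17 -0.29]
```

```bash
python3 -m jog '[[[0.03,0.0005,-0.0015,-0.002,0,0,0],[0.03,0,0,0,0,0,0]]]'|sed -n '2p;4p'; python3 -m jog '[[[0.03,0,0,-0.002,0,0,0],[0.03,0,0,0,0,0,0]]]'|sed -n '2p;4p'; python3 -m jog '[[[0.03,0,0,-0.0015,0,0,0],[0.03,0,0,0,0,0,0]]]'|sed -n '2p;4p'
```

```text
eef_pos: [0.6465, 0.015, 0.0562]
force: [0.2, 0.5, -0.9]
eef_pos: [0.6457, 0.0151, 0.0532]
force: [-0.2, -0.6, -1.3]
eef_pos: [0.6458, 0.015, 0.0522]
force: [-2.2, -0.3, 4.4]
```

```bash
python3 -m jog '[[[0.064,0,0,0,0,0,0],[0.064,0,0,0,0,0,0],[0.064,0,0,0,0,0,0],[0.064,0,0,0.03,0,0,0],[0.064,0,0,0.04,0,0,0],[0.085,0,0,0.03,0,0,0],[0.085,-0.02,0.042,0,0,0,0],[0.085,-0.02,0.045,0,0,0,1],[0.085,-0.025,0.042,0,0,0,1],[0.085,-0.025,0.042,0,0,0,1],[0.085,-0.025,0.042,0,0,0,1],[0.085,-0.025,0.04,0,0,0,1]]]' 45; python3 st.py
python3 - <<'E'
from h import *
im=cams.get_image("top");cv2.imwrite("pics/t7.png",im);hsv=cv2.cvtColor(im,cv2.COLOR_BGR2HSV)
m=cv2.inRange(hsv,(8,70,110),(22,255,255));k=np.zeros_like(m);k[130:285,140:330]=m[130:285,140:330]
for c in cv2.findContours(k,0,1)[0]:
    if cv2.contourArea(c)<100: continue
    r0=cv2.minAreaRect(c);z=.123 if r0[0][0]>230 else .045
    P=np.array([plane("top",*p[0],z)[:2] for p in c],np.float32)*1000;r=cv2.minAreaRect(P)
    b=cv2.boxPoints(r);e=max([b[1]-b[0],b[2]-b[1]],key=np.linalg.norm)
    a=np.radians(11.1);d=np.array(r[0])-[592.1,11.5]
    print(np.round(r0[0]),np.round(r[0],1),np.round(r[1],1),round(np.degrees(np.arctan2(e[1],e[0]))%180,1),"rig",np.round([d@[np.cos(a),np.sin(a)],d@[-np.sin(a),np.cos(a)]],1))
E
```

```text
time_s: 12.6
eef_pos: [0.5042, 0.2698, 0.1514]
ee_rot: [0.99, 0.141, 0.0, -0.0]
force: [0.9, 1.0, 0.5]
width: 0.0852
t 12.6 p [504.2 269.8 151.4] yaw 16.24 z [ 0.  0. -1.] F [0.9 1.  0.5] w 85.2 q [0.35 0.13 1.71 0.   1.3  0.07]
[295. 187.] [575.  -45.5] [101.5  51.1] 10.8 rig [-27.7 -52.7]
[255. 176.] [609.3  68.2] [99.6 53.2] 14.1 rig [27.8 52.4]
[281. 161.] [650.5  -5.6] [ 48.7 101.3] 99.1 rig [ 54.  -28.1]
[182. 147.] [727.1 294.4] [69.3 64.2] 88.7 rig [187.  251.7]
```

Far carton is at rig (54, -28) with c and d unmoved. Carton B next.

```bash
python3 -m jog '[[[0.0854,-0.032,0.0042,-0.02,0,0,1],[0.0854,-0.032,0.0042,-0.02,0,0,1],[0.0854,-0.0315,0.0042,-0.02,0,0,1.2],[0.0854,0,0,-0.03,0,0,0],[0.0854,0,0,0,0,0,0]]]' 45; python3 st.py
```

```text
time_s: 13.15
eef_pos: [0.4062, 0.2793, 0.0577]
ee_rot: [0.986, 0.169, -0.003, 0.001]
force: [-1.3, -0.4, -1.0]
width: 0.0857
t 13.15 p [406.2 279.3  57.7] yaw 19.46 z [-0.006 -0.003 -1.   ] F [-1.3 -0.4 -1. ] w 85.7 q [ 0.44  0.06  1.98 -0.    1.11  0.1 ]
```

```bash
python3 -m jog '[[[0.0854,0.002,0.003,-0.04,0,0,0],[0.0854,0,0,-0.035,0,0,0],[0.0854,0,0,-0.007,0,0,0],[0.0854,0,0,0,0,0,0]]]'; python3 st.py; python3 -m jog '[[[0.03,0,0,0,0,0,0],[0.03,0,0,0,0,0,0],[0.03,0,0,0,0,0,0],[0.03,0,0,0,0,0,0],[0.03,0,0,0,0,0,0]]]' 45; python3 st.py
```

```text
time_s: 13.55
eef_pos: [0.4118, 0.2833, -0.0208]
ee_rot: [0.986, 0.168, -0.001, 0.0]
force: [0.5, 0.3, 0.7]
width: 0.0855
t 13.55 p [411.8 283.3 -20.8] yaw 19.37 z [-0.002 -0.001 -1.   ] F [0.5 0.3 0.7] w 85.5 q [ 0.44  0.2   2.   -0.    0.94  0.11]
time_s: 14.05
eef_pos: [0.4138, 0.2845, -0.0184]
ee_rot: [0.986, 0.169, 0.002, -0.0]
force: [-0.9, -1.2, 6.9]
width: 0.0495
t 14.05 p [413.8 284.5 -18.4] yaw 19.41 z [ 0.003  0.001 -1.   ] F [-0.9 -1.2  6.9] w 49.5 q [ 0.45  0.2   2.   -0.    0.94  0.11]
```

```bash
python3 -m jog '[[[0.03,0,0,0.03,0,0,0],[0.03,0,0,0.04,0,0,0],[0.03,0,0,0.04,0,0,0],[0.03,0,0,0.04,0,0,0],[0.03,0.0156,-0.0347,0,0,0,-1],[0.03,0.0156,-0.0347,0,0,0,-1],[0.03,0.0156,-0.0347,0,0,0,-1],[0.03,0.0156,-0.0347,0,0,0,-1],[0.03,0.0156,-0.0347,0,0,0,-1],[0.03,0.0156,-0.0347,0,0,0,-1],[0.03,0.0156,-0.0347,0,0,0,-1],[0.03,0.0156,-0.0347,0,0,0,-1.3]]]' 45;python3 -m jog '[[[0.03,0,0,0,0,0,0],[0.03,0,0,0,0,0,0]]]'>/dev/null; python3 st.py
```

```text
time_s: 15.25
eef_pos: [0.5376, 0.0046, 0.1304]
ee_rot: [0.995, 0.096, 0.001, 0.0]
force: [0.1, 0.7, -0.8]
width: 0.0494
t 15.45 p [537.    5.5 129.9] yaw 10.99 z [ 0.001  0.    -1.   ] F [-0.1 -0.8 -0.7] w 49.1 q [-0.14  0.07  1.82  0.    1.25 -0.33]
```

```bash
python3 -m jog '[[[0.03,0.002,0.0015,-0.03,0,0,0],[0.03,0,0,-0.025,0,0,0],[0.03,0,0,-0.01,0,0,0],[0.03,0,0,0,0,0,0],[0.03,0,0,0,0,0,0]]]'>/dev/null; python3 st.py;python3 -m jog '[[[0.03,0,0,-0.003,0,0,0],[0.03,0,0,0,0,0,0]]]'|sed -n '2p;4p'; python3 -m jog '[[[0.03,0,0,-0.0015,0,0,0],[0.03,0,0,0,0,0,0]]]'|sed -n '2p;4p'
```

```text
t 15.95 p [539.2   8.2  65.3] yaw 11.16 z [ 0.001 -0.    -1.   ] F [-0.7  0.1 -0.3] w 49.6 q [-0.13  0.15  1.87  0.    1.13 -0.33]
eef_pos: [0.5394, 0.0077, 0.0622]
force: [-0.5, -0.8, -1.2]
eef_pos: [0.5389, 0.0076, 0.06]
force: [-0.4, -0.1, -1.0]
```

```bash
python3 -m jog '[[[0.03,0,0,-0.0015,0,0,0],[0.03,0,0,0,0,0,0]]]'|sed -n '2p;4p'; python3 -m jog '[[[0.03,0,0,-0.0015,0,0,0],[0.03,0,0,0,0,0,0]]]'|sed -n '2p;4p'
```

```text
eef_pos: [0.539, 0.0076, 0.0596]
force: [-4.0, -0.0, 7.3]
eef_pos: [0.539, 0.0075, 0.0596]
force: [-11.1, 0.8, 18.5]
```

```bash
python3 -m jog '[[[0.03,0,0,0.002,0,0,0],[0.064,0,0,0,0,0,0],[0.064,0,0,0,0,0,0],[0.064,0,0,0,0,0,0],[0.064,0,0,0.03,0,0,0],[0.064,0,0,0.04,0,0,0],[0.05,-0.01,-0.03,0.02,0,0,0],[0.034,-0.01,-0.04,0,0,0,0],[0.034,-0.01,-0.04,0,0,0,0],[0.034,0,0,0,0,0,0]]]' 45; python3 st.py
python3 - <<'E'
from h import *
im=cams.get_image("top");cv2.imwrite("pics/t8.png",im);hsv=cv2.cvtColor(im,cv2.COLOR_BGR2HSV)
s=cams.get_image("scene");cv2.imwrite("pics/s8.png",s)
m=cv2.inRange(hsv,(8,70,110),(22,255,255));k=np.zeros_like(m);k[130:285,230:330]=m[130:285,230:330]
for c in cv2.findContours(k,0,1)[0]:
    if cv2.contourArea(c)<100: continue
    r0=cv2.minAreaRect(c);z=.123
    P=np.array([plane("top",*p[0],z)[:2] for p in c],np.float32)*1000;r=cv2.minAreaRect(P)
    a=np.radians(11.1);d=np.array(r[0])-[592.1,11.5]
    print(np.round(r0[0]),np.round(r[1],1),"rig",np.round([d@[np.cos(a),np.sin(a)],d@[-np.sin(a),np.cos(a)]],1))
print("cap",plane("top",617*.7,197*.7,.225)*1000, tri((617*.7,197*.7),(159*.7,250*.7)))
print("paddle top tri",tri((232+721/5,145+181/5),(150+128/4,170+93/4)))
print("pred",proj("top",[.5862,-.2801,.125]),proj("scene",[.5862,-.2801,.125]))
a=cv2.resize(im[140:215,330:400],(490,525),interpolation=cv2.INTER_CUBIC)
b=cv2.resize(s[180:255,150:194],(308,525),interpolation=cv2.INTER_CUBIC)
for z in(.125,.09):
    u=(proj("top",[.5862,-.2801,z])-[330,140])*7+3;cv2.circle(a,tuple(int(i) for i in u),3,(0,0,255),-1)
    u=(proj("scene",[.5862,-.2801,z])-[150,180])*7+3;cv2.circle(b,tuple(int(i) for i in u),3,(0,0,255),-1)
cv2.imwrite("pics/v8.png",np.hstack([a,b]))
E
```

```text
time_s: 17.75
eef_pos: [0.5079, -0.1064, 0.1489]
ee_rot: [0.996, 0.095, -0.0, 0.001]
force: [0.7, 0.4, -0.4]
width: 0.034
t 17.75 p [ 507.9 -106.4  148.9] yaw 10.86 z [-0.    -0.002 -1.   ] F [ 0.7  0.4 -0.4] w 34.0 q [-0.36  0.    1.85 -0.    1.29 -0.55]
[269. 201.] [ 48.9 101.7] rig [-51.8  29.2]
[287. 179.] [35.8 69.4] rig [ -1.6 -35.9]
[255. 176.] [99.6 53.2] rig [27.8 52.4]
[280. 161.] [ 48.7 101.3] rig [ 54. -28.]
cap [ 674.8696249  -409.25919153  225.        ] (array([ 0.67512412, -0.40940392,  0.22395857]), np.float64(0.00046077628666944245))
paddle top tri (array([ 0.5863142 , -0.27662923,  0.12053859]), np.float64(1.591225561615961e-05))
pred [377.74528435 180.81520534] [180.62542394 191.7501784 ]
```

View pics/v8.png

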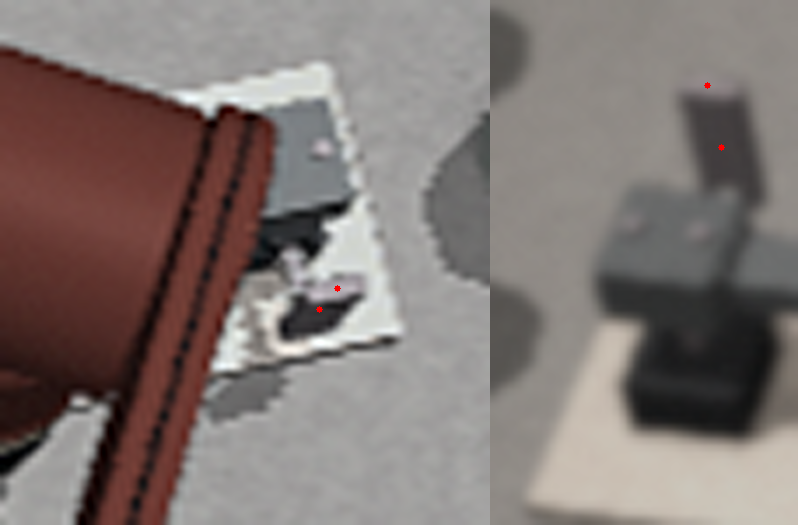

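The dots sit on the paddle top in both views: (337,288) in the top crop and (707,86) in the scene crop. The bottle is 15 cm away. All four cartons lie in place.

```bash
python3 -m jog '[[[0.034,0.0157,-0.0347,0,0,0,0],[0.034,0.0157,-0.0347,0,0,0,0],[0.034,0.0157,-0.0347,0,0,0,0],[0.034,0.0157,-0.0347,0,0,0,0],[0.034,0.0155,-0.0347,0,0,0,0.2],[0.034,0,0,0,0,0,0],[0.034,0,0,0,0,0,0]]]' 60; python3 st.py
```

```text
time_s: 18.55
eef_pos: [0.5872, -0.2749, 0.1476]
ee_rot: [0.995, 0.099, -0.001, -0.001]
force: [0.5, 0.7, 0.0]
width: 0.0339
t 18.55 p [ 587.2 -274.9  147.6] yaw 11.31 z [-0.001  0.002 -1.   ] F [0.5 0.7 0. ] w 33.9 q [-0.56  0.31  1.51  0.    1.33 -0.76]
```

```bash
python3 -m jog '[[[0.034,-0.001,-0.005,-0.03,0,0,-0.2],[0.034,0,0,-0.03,0,0,0],[0.034,0,0,-0.02,0,0,0],[0.034,0,0,0,0,0,0]]]'>/dev/null; python3 st.py; python3 -m jog '[[[0.034,0,0,-0.014,0,0,0],[0.034,0,0,0,0,0,0],[0.034,0,0,0,0,0,0]]]' >/dev/null;python3 st.py
```

```text
t 18.95 p [ 583.4 -277.    64.7] yaw 11.21 z [-0.006  0.005 -1.   ] F [-0.6  0.1 -0.1] w 34.0 q [-0.57  0.39  1.57  0.    1.19 -0.76]
t 19.25 p [ 586.5 -280.6   55.6] yaw 11.13 z [ 0.001 -0.    -1.   ] F [ 0.4 -1.   1.7] w 33.9 q [-0.57  0.4   1.57  0.    1.17 -0.76]
```

```bash
python3 -m jog '[[[0.0,0,0,0,0,0,0],[0.0,0,0,0,0,0,0],[0.0,0,0,0,0,0,0],[0.0,0,0,0,0,0,0],[0.0,0,0,0,0,0,0]]]' 70; python3 st.py
```

```text
time_s: 19.75
eef_pos: [0.5859, -0.2814, 0.0561]
ee_rot: [0.995, 0.097, -0.0, 0.0]
force: [-4.9, 0.9, 7.2]
width: 0.0089
t 19.75 p [ 585.9 -281.4   56.1] yaw 11.11 z [-0.    -0.001 -1.   ] F [-4.9  0.9  7.2] w 8.9 q [-0.57  0.4   1.57 -0.    1.17 -0.76]
```

```bash
python3 -m jog '[[[0.0,-0.005,-0.001,0,0,0,0],[0.0,-0.005,-0.001,0,0,0,0],[0.0,-0.0055,-0.001,0,0,0,0],[0.0,0,0,0,0,0,0],[0.0,0,0,0,0,0,0]]]' 70; python3 st.py
```

```text
time_s: 20.25
eef_pos: [0.5727, -0.2841, 0.056]
ee_rot: [0.995, 0.097, 0.003, 0.001]
force: [6.9, 1.2, 0.6]
width: 0.0089
t 20.25 p [ 572.7 -284.1   56. ] yaw 11.1 z [ 0.005 -0.001 -1.   ] F [6.9 1.2 0.6] w 8.9 q [-0.58  0.38  1.61  0.    1.15 -0.78]
```

```bash
python3 -m jog '[[[0.0,-0.002,-0.0005,0,0,0,0],[0.0,0,0,0,0,0,0],[0.0,-0.0002,0.0013,0.009,0,0,0],[0.0,-0.0004,0.0018,0.009,0,0,0],[0,0,0,0,0,0,0]]]' 70; python3 st.py
```

```text
time_s: 20.75
eef_pos: [0.57, -0.2812, 0.0738]
ee_rot: [0.995, 0.097, 0.002, 0.001]
force: [7.8, 0.9, -5.4]
width: 0.0087
t 20.75 p [ 570.  -281.2   73.8] yaw 11.13 z [ 0.005 -0.001 -1.   ] F [ 7.8  0.9 -5.4] w 8.7 q [-0.58  0.35  1.61  0.    1.18 -0.78]
```

```bash
python3 -m jog '[[[0.0,-0.0004,0.0022,0.0087,0,0,0],[0.0,-0.0005,0.0026,0.0087,0,0,0],[0.0,-0.0006,0.003,0.0084,0,0,0],[0.0,-0.0007,0.0035,0.0084,0,0,0],[0.0,-0.0007,0.0039,0.008,0,0,0],[0.0,-0.0009,0.0042,0.008,0,0,0],[0,0,0,0,0,0,0],[0,0,0,0,0,0,0]]]' 70; python3 st.py
python3 - <<'E'
from h import *
t=cams.get_image("top");s=cams.get_image("scene");cv2.imwrite("pics/t9.png",t);cv2.imwrite("pics/s9.png",s)
cv2.imwrite("pics/v9.png",cv2.resize(s[160:310,140:340],(800,600),interpolation=cv2.INTER_CUBIC))
a=np.radians(11.1);Rm=np.array([[np.cos(a),-np.sin(a),0],[np.sin(a),np.cos(a),0],[0,0,1]]);o=[.5921,.0115,0]
# expected pixels (in crop, x4) of coupler top corners for several rises
for th in(20,22.8,25):
    c,si=np.cos(np.radians(th)),np.sin(np.radians(th))
    q=[]
    for x,y,z in((.023,-.203,.022),(.023,-.157,.022),(-.023,-.203,.022)):
        p=Rm@[x,-.105+y*c+z*si,.085-y*si+z*c]+o
        q.append(np.round((proj("scene",p)-[140,160])*4+1.5))
    print(th,"rise",round(180*si-3*c+3,1),*q)
E
```

```text
time_s: 21.55
eef_pos: [0.5659, -0.2619, 0.1232]
ee_rot: [0.995, 0.097, 0.002, 0.001]
force: [8.1, 0.0, -3.2]
width: 0.009
t 21.55 p [ 565.9 -261.9  123.2] yaw 11.14 z [ 0.004 -0.001 -1.   ] F [ 8.1  0.  -3.2] w 9.0 q [-0.56  0.27  1.6   0.    1.26 -0.76]
20 rise 61.7 [105. 167.] [175. 192.] [128. 116.]
22.8 rise 70.0 [109. 158.] [179. 186.] [133. 107.]
25 rise 76.4 [113. 152.] [183. 181.] [137. 100.]
```

View pics/v9.png

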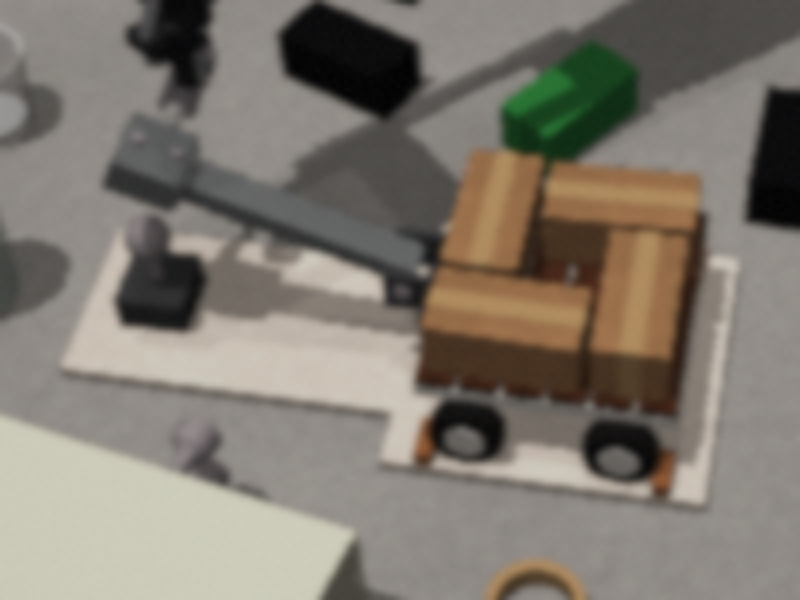

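The pinwheel is complete with its square hole. The coupler's top corners at (108,160), (180,185) and (133,115) match a rise of about 68–70 mm, with the ball standing free at (148,237). I'll do a short hold check and then hand in.

```bash
python3 -m jog '[[[0,0,0,0.001,0,0,0],[0,0,0,0,0,0,0],[0,0,0,0,0,0,0],[0,0,0,0,0,0,0],[0,0,0,0,0,0,0]]]' 70 >/dev/null; python3 st.py; python3 -c "
from bench import ticket;print(ticket.close_job())"
```

```text
t 22.15 p [ 565.6 -261.8  123.6] yaw 11.13 z [ 0.003 -0.    -1.   ] F [ 7.6  1.5 -4.8] w 9.0 q [-0.56  0.27  1.6   0.    1.26 -0.76]
the job is handed in; nothing more can be done
None
```

Both cartons are laid in the pinwheel and the trailer is unhitched. The job was handed in at about 22 s, with the arm still holding the tongue up by the latch paddle.

- **Cartons:** the top camera put the two laid cartons at rig (54, -28) and (-52, 29) mm, against targets of (53, -28) and (-53, 28). Carton d hadn't moved. Carton c hadn't moved after the far carton was laid. In the later top view the arm partly hid it, but the final scene picture shows it in line and the square hole clear.
- **Unhitching:** I pulled the latch about 15 mm with the tongue still down, then lifted along the tongue's arc. The last picture puts the coupler about 68–70 mm above the ball. Over the final 0.6 s the grip held at 9 mm with about 7.6 N of spring pull and 5 N of weight.
- **What went wrong:** the arm's reported height read about 36 mm too low. Because of that, the first grasp closed on top of carton A instead of around it. The scene view then put A about 6 mm from my first fix, which is close to that view's accuracy. I found the height error by touching the table with the shut fingers, at up to about 33 N downward, and corrected for it. Later heights agreed with this.
- **Other things on the table:** I didn't touch any of them. The only one I re-measured, once and before the second carton was laid, was the gift box. It read 4 mm from its first fix, within measuring error.

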